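# Refit the drip tray of the glassware draining rack

### The arm

A 6-joint arm with a two-finger parallel gripper is mounted at the origin on the work surface. World frame = base frame: x ahead of the robot, y to its left, z up, the work surface at z = 0. Lengths are in m, angles in rad, forces in N, time in s.
With the tool pointing down it reaches from about 0.35 to 0.775 m from the base axis. Payload 7.3 kg.
Tool frame: the origin (TCP) lies on the centre line of the jaws, within the pads' length; the fingertips stand arm.finger_overhang ahead of it and the grasp point (between the pads) lies 6 mm ahead of it (arm.finger_overhang is the distance from the TCP to the fingertips, in m); z points along the fingers, y is the line along which they close (so a half turn about z gives the same grasp; the last joint's range is limited). The gripper opens to 92 mm and grips with 3 to 60 N. Pads are 19 mm wide; open, the fingers measure 130 mm over their backs; the gripper's body (75 mm by 190 mm) begins 47 mm behind the grasp point.
Start: joints at [-1.319, 0.342, 1.524, -0, 1.275, -0.146], TCP at [0.203, -0.484, 0.252] pointing down, gripper open.
Joint ranges: [-2.53, 2.53], [-0.77, 2.02], [0.04, 2.7], [-1, 4.14], [0.28, 2.66], [-3.11, 3.11]. Speed limits (rad/s): [2.57, 2.57, 3.14, 3.14, 3.14, 3.14].

### API

Orientations are given as a unit quaternion [x, y, z, w].
In Python, from bench import telemetry, imaging, workorder, arm gives the robot as it stands. The module is installed in compiled form; this text tells all that it offers.
- The arm moves only by the tool servo_tool, never from a script. Its argument "plan" is a list of rows, each an object of numbers: "dx", "dy", "dz": the shift along the tool's x, y, z as a fraction of full scale; "wx", "wy", "wz": the turn, a rotation vector about the tool's x, y, z as a fraction of full scale. A call has 1 to 10 rows; each row is the pose to reach, as a shift and turn from the pose commanded when the call began, along the tool's axes at that moment; what a row does not reach only later rows make up. Full scale, the value 1, is 0.2 m for a shift and pi/2 rad for a turn. A row lasts 1/10 s, in which the tool goes at most 50 mm and 8.59 degrees, less where a joint would pass 70% of its speed; a pose out of reach is approached as far as the arm can. A call with a number of a shift or a turn outside -1 to 1 is refused whole. A call with a gripper value outside its range is refused whole. "gripper" is the closure, from 0 (fully open) to 1 (shut), set as the call begins (left out, the last holds). The fingers move at their own pace and stop on an object; "squeeze" is the grip in N (left out, the last holds). Time passes only in rows, so rows that repeat a pose let the fingers close. It gives the time, the measured TCP pose, the force, the opening and the grip force at its end, in the units of the state.
- telemetry.read_state(): the state, without advancing time (a new reading comes with each control period).
- imaging.capture(name): name is "scene" or "top"; returns the picture (384x512x3 uint8, red, green, blue); there is no depth.
- imaging.camera_info(name): a dict with "vfov" (degrees; the focal length in pixels is half the picture's height over the tangent of half this angle, whatever the lens; pixels are square), "cx", "cy" (the principal point, pixels), "rvec" (rotation vector, rad) and "tvec" (3), from world to camera coordinates, as OpenCV has them. Camera axes: x right, y down, z forward; pixel columns grow to the right and rows downward; lengths in m; the calibration is good to about 2 mm. A picture is of the moment at which its call begins. camera_info takes no time and is no camera call.
- workorder.sign_off(): hands the job in; it is judged then, once.
The state is a dict: "time": time; "joints": joint angles; "dq": joint speeds; "tau": joint torques, N m; "ee_pos": TCP position; "orientation": TCP orientation; "contact_force": force on the tool from outside, world axes, zero at the start; "torque": the same for the moment, N m; "finger_gap": opening from 0.0 (shut) to 1.0 (fully open); "grasp_force": force on a finger pad.
Only numpy, scipy, OpenCV 4.12 (cv2) and the standard library are available. Lean on these libraries where they do the work, as an engineer would, in place of code of your own. Each camera call takes 0.05 s, during which the arm holds its last target. There are 200 camera calls.

### The job

The drip tray of the glassware draining rack has been emptied and lies on the bench: take it by its handle and slide it back into the bay under the rack's deck, feeling for the runners with its sides and easing it along them, never forcing it. Push it in until it meets the rear stop, let it down flat behind the bay's front lip, and let go. Leave the other things where they stand.

Things in the scene. Friction and masses are not known exactly. Their poses are not given: they have to be found in the camera images.
- tray: drip tray: white enamelled open pan with a steel bar handle at its front (the other white dish has no handle). Pan 150 mm deep (x), 180 mm wide (y), sides 28 mm high, front wall 36 mm, walls and floor 3 mm; about 0.24 kg, centre of mass near the pan's middle. Origin: middle of the pan's underside. x points from the handle to the far edge, which enters the bay first; z up. Starts flat on the bench
- handle (a point): middle of the tray's handle: level bar 90 mm long (tray's y), 12 mm thick (x), 14 mm tall (z). It lies 131 mm before the tray's origin (tray's -x), 56 mm out from the pan's front, 28 mm above the pan's underside. Two arms, 8 mm wide, 41 mm either side of its middle, join it to the pan; between them the gap from bar to front wall is 50 mm. Axes as the tray's
- rack: steel draining rack, fixed, low box 250 mm wide (y), 205 mm deep (x), top of deck 72 mm above the bench, with a hand notch 130 mm wide, 22 mm deep in the middle of its front. From 60 mm behind the front: wire rail 28 mm high, pegs, two upturned beakers. Origin: on the bench under the middle of the deck's front line; x into the bay, z up. Pressing the tray on it above 25 N bends its runners
- bay_mouth (a point): middle of the bay's front opening, 14 mm above the bench, under the deck's front line; axes as the rack's. Opening 242 mm wide between the side walls, up to the deck's underside 66 mm above the bench. A runner frame inside carries the tray; the face of its rubber rear stop is nominally 168.5 mm in: with the pan on it the tray's origin is 93.5 mm in, its front 3.5 mm clear of the lip
- runners (a point): nominal middle of the runner frame (92 mm into the bay, at ledge height, 14 mm above the bench); axes as the rack's. Side runners 183.5 mm apart, flaring to 207 mm at the mouth over the first 30 mm; ledges under the pan's sides. Held in slotted holes, the frame may in truth sit up to 8 mm to either side, 10 mm fore or aft and turned about here by up to 0.05 rad: not measured, only felt
- lip (a point): nominal top middle of the front lip of the runner frame, 13 mm into the bay, 19 mm above the bench (5 mm above the ledges); 110 mm wide, 4 mm thick. It moves with the frame. The pan must pass over it and then lies down behind it; the seated tray's underside is at the ledges' height, its handle nominally 37 to 41 mm before the deck's front line and 42 mm above the bench
- dish: bystander: large white enamelled dish with a thin blue rim and no handle, 230 x 163 x 30 mm, loose on the bench; origin under its middle
- tubes: bystander: clear plastic rack of capped test tubes, 60 x 200 mm, 114 mm tall; origin under its middle
- flask: bystander: conical glass flask, 86 mm wide, 120 mm tall; origin under its middle
- reagent: bystander: amber glass bottle, 62 mm wide, 140 mm tall; origin under its middle
- petri: bystander: clear petri dish with lid, 90 mm wide, 16 mm tall; origin under its middle
- forceps: bystander: steel forceps lying flat, 120 mm long, 6 mm tall; origin under its middle
- beaker0: bystander: upturned glass beaker over a peg on the rack's deck, 60 mm wide, 75 mm tall; origin at the middle of its rim on the deck
- beaker1: bystander: the second such beaker

How it is judged:
By the outcome, as a careful person would: the job done as asked, in the order asked, and still so for the second after the job is handed in, with the robot touching nothing.
It also fails if it takes over 72 s, if anything falls off the work surface, if the arm or the gripper's body presses on something with over 40 N, if the wrist force passes 120 N, or if a joint passes its speed limit or range.

## Working session

There is one attempt and no reset: what is moved stays moved. The work goes in short steps, Python scripts to look and compute and a tool call to move; the robot and the scene stay as the last step left them, time stands still between calls to the robot, and variables do not carry over. Pictures are saved under pics/ and viewed, at most 10 in all, crops included, and the job is handed in when it is done.

Besides the shell and the picture viewer there is one more tool, called after "Call:" as name(argument=value, ...), one argument or row to a line, values as JSON. servo_tool: Moves the arm, as the interface text tells. Shift numbers are shares of 0.2 m and turn numbers shares of pi/2 rad, none past 1 either way. Its arguments: {"type":"object","properties":{"plan":{"type":"array","items":{"type":"object","properties":{"dx":{"type":"number","minimum":-1,"maximum":1},"dy":{"type":"number","minimum":-1,"maximum":1},"dz":{"type":"number","minimum":-1,"maximum":1},"wx":{"type":"number","minimum":-1,"maximum":1},"wy":{"type":"number","minimum":-1,"maximum":1},"wz":{"type":"number","minimum":-1,"maximum":1}}}},"gripper":{"type":"number"},"squeeze":{"type":"number"}},"required":["plan"]}

```bash
mkdir -p pics; python3 - <<'E'
from bench import telemetry, imaging, workorder, arm
import cv2,numpy as np
s=telemetry.read_state(); print(s); print(arm.finger_overhang)
for n in("scene","top"):
    im=imaging.capture(n); cv2.imwrite(f"pics/{n}0.png",im[:,:,::-1]); print(n,imaging.camera_info(n))
a=cv2.imread("pics/scene0.png");b=cv2.imread("pics/top0.png")
E
```

```text
{'time': 0.0, 'joints': array([-1.31901268e+00,  3.42734239e-01,  1.52502151e+00, -6.67516289e-06,
        1.27537423e+00, -1.45977856e-01]), 'dq': array([ 0.00061361,  0.00176783, -0.0007135 ,  0.00120533,  0.00013772,
       -0.00215054]), 'tau': array([-3.87607565e-05, -4.31239772e+01, -2.44225395e+01,  7.15652341e-02,
        5.58597723e-02, -1.32559417e-04]), 'ee_pos': array([ 0.20329946, -0.48364456,  0.25103738]), 'orientation': array([ 9.80287842e-01,  1.97573166e-01, -4.38332909e-05, -7.67418371e-04]), 'contact_force': array([-0.1592001 , -0.23265665, -0.4573683 ]), 'torque': array([-0.01632588,  0.02861173, -0.03092902]), 'grasp_force': 0.0, 'finger_gap': 0.9969166720325376}
0.025
scene {'vfov': 47.906107613229025, 'cx': 256.95561846706283, 'cy': 186.74134412820217, 'rvec': array([ 1.72862454,  1.52245633, -0.77369368]), 'tvec': array([-0.12736587, -0.2531639 ,  1.77168359])}
top {'vfov': 46.92942374006569, 'cx': 259.68482248301376, 'cy': 195.52367078105578, 'rvec': array([ 2.14917906, -2.09898577,  0.21595465]), 'tvec': array([0.04252395, 0.54267462, 1.13047301])}
```

View pics/top0.png

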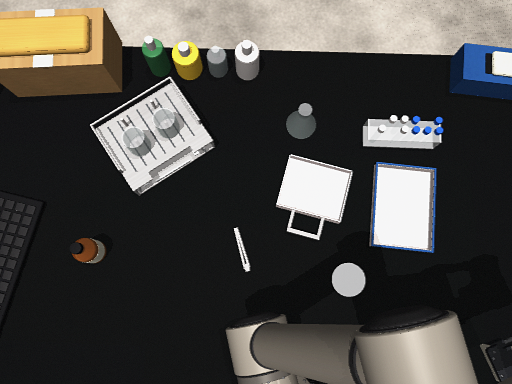

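View pics/scene0.png

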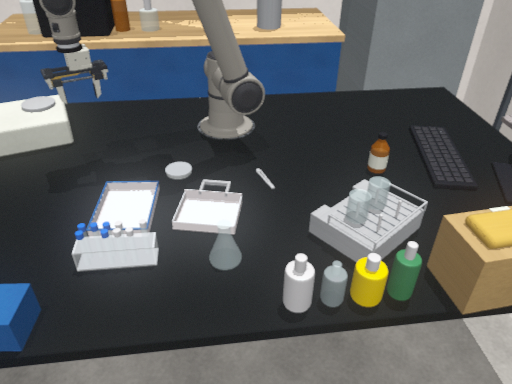

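The top view shows the tray pan at about (315,190) with its handle at (305,225). The rack is around (155,135), its notched front running (143,192)–(213,147). The handleless dish is at (404,207).

```bash
cat > h.py <<'E'
import numpy as np,cv2
from bench import imaging,telemetry
from scipy.spatial.transform import Rotation as R
def cam(n):
    c=imaging.camera_info(n); f=192/np.tan(np.radians(c['vfov'])/2)
    return f,c['cx'],c['cy'],cv2.Rodrigues(c['rvec'])[0],c['tvec']
def ray(n,uv,z):
    f,cx,cy,Rm,t=cam(n); o=-Rm.T@t
    d=Rm.T@np.array([(uv[0]-cx)/f,(uv[1]-cy)/f,1]); return o+d*(z-o[2])/d[2]
def proj(n,P):
    f,cx,cy,Rm,t=cam(n); p=Rm@np.asarray(P,float)+t; return np.array([f*p[0]/p[2]+cx,f*p[1]/p[2]+cy])
E
python3 - <<'E'
from h import *
b=cv2.imread("pics/top0.png")
c=cv2.resize(b[70:200,80:220],None,fx=4,fy=4,interpolation=cv2.INTER_CUBIC)
t=cv2.resize(b[145:245,265:365],None,fx=4,fy=4,interpolation=cv2.INTER_CUBIC)
cv2.imwrite("pics/rack0.png",c);cv2.imwrite("pics/tray0.png",t)
m=(b.min(2)>150).astype(np.uint8)
cs,_=cv2.findContours(m,cv2.RETR_EXTERNAL,cv2.CHAIN_APPROX_NONE)
for k in cs:
    if cv2.contourArea(k)>300 : print(cv2.minAreaRect(k),cv2.boundingRect(k))
E
```

```text
((253.48388671875, 349.5690612792969), (48.14265441894531, 24.56818962097168), 76.55138397216797) (236, 324, 36, 51)
((423.3349914550781, 358.9138488769531), (62.92436981201172, 54.70601272583008), 75.57923126220703) (390, 323, 68, 61)
((348.0, 279.5), (33.0, 32.0), 90.0) (332, 263, 33, 34)
((402.41900634765625, 207.87759399414062), (54.49403762817383, 79.68578338623047), 3.3664603233337402) (374, 167, 57, 83)
((311.62451171875, 198.533203125), (66.54137420654297, 75.43073272705078), 14.931416511535645) (276, 154, 76, 86)
((401.6092834472656, 131.15805053710938), (77.55805206298828, 31.784194946289062), 2.2025980949401855) (363, 115, 78, 34)
((152.61764526367188, 134.97059631347656), (85.74668884277344, 95.87061309814453), 57.52880859375) (90, 77, 123, 116)
((501.5, 63.0), (24.0, 19.0), 90.0) (492, 51, 20, 25)
((255.50003051757812, 30.999996185302734), (61.99999237060547, 510.99993896484375), 90.0) (0, 0, 512, 63)
```

View pics/rack0.png

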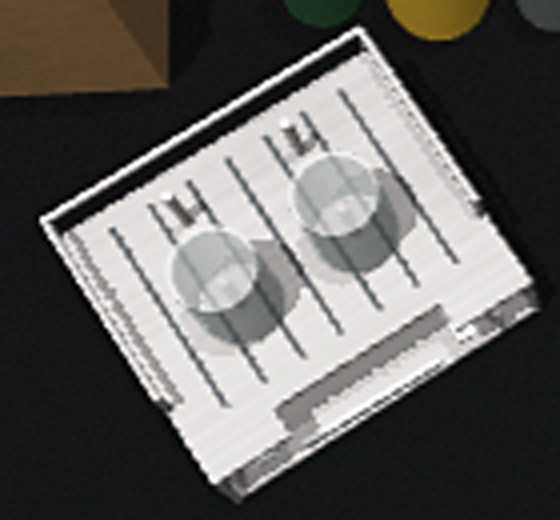

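View pics/tray0.png

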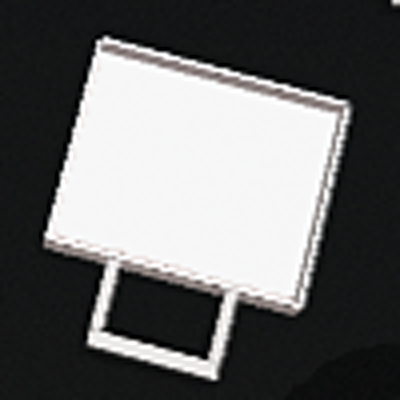

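The rack crop shows the deck's front corners at about (213,485) and (530,283) in crop pixels, with a bright strip (lip or frame) inside the notch. The tray crop shows the bar from (90,342) to (215,378), the rear rim from (103,38) to (350,103), and the front wall corners at (45,243) and (298,312).

```bash
cat > m.py <<'E'
from h import *
P=lambda u,v,z,x0,y0:ray("top",(x0+u/4-.375,y0+v/4-.375),z)
rk=lambda u,v,z:P(u,v,z,80,70)
tr=lambda u,v,z:P(u,v,z,265,145)
def seg(n,a,b): 
    d=b-a; print(n,a.round(4),b.round(4),"len",np.linalg.norm(d).round(4),"ang",np.degrees(np.arctan2(d[1],d[0])).round(2),"mid",((a+b)/2).round(4))
seg("deckfront",rk(213,485,.072),rk(532,284,.072))
seg("botfront",rk(237,502,0),rk(541,309,0))
seg("notchback",rk(278,412,.072),rk(445,308,.072))
seg("deckL",rk(213,485,.072),rk(170,408,.072))
seg("backrail",rk(40,218,.1),rk(360,28,.1))
seg("lip?",rk(315,430,.019),rk(445,360,.019))
seg("trayrear",tr(103,38,.028),tr(350,103,.028))
seg("trayfront",tr(45,243,.036),tr(298,308,.036))
seg("bar",tr(90,340,.035),tr(213,376,.035))
seg("sideL",tr(45,243,.036),tr(103,38,.028))
E
python3 m.py
```

```text
deckfront [0.5418 0.3886 0.072 ] [0.685  0.1854 0.072 ] len 0.2485 ang -54.83 mid [0.6134 0.287  0.072 ]
botfront [0.5445 0.3915 0.    ] [0.6899 0.1859 0.    ] len 0.2518 ang -54.73 mid [0.6172 0.2887 0.    ]
notchback [0.5922 0.3495 0.072 ] [0.6667 0.243  0.072 ] len 0.13 ang -55.04 mid [0.6294 0.2962 0.072 ]
deckL [0.5418 0.3886 0.072 ] [0.5931 0.4209 0.072 ] len 0.0606 ang 32.29 mid [0.5675 0.4047 0.072 ]
backrail [0.7127 0.508  0.1   ] [0.8531 0.3061 0.1   ] len 0.2459 ang -55.2 mid [0.7829 0.4071 0.1   ]
lip? [0.5929 0.3364 0.019 ] [0.6453 0.2493 0.019 ] len 0.1016 ang -58.97 mid [0.6191 0.2928 0.019 ]
trayrear [ 0.6658 -0.0276  0.028 ] [ 0.6235 -0.199   0.028 ] len 0.1766 ang -103.84 mid [ 0.6446 -0.1133  0.028 ]
trayfront [0.5187 0.0109 0.036 ] [ 0.4786 -0.1597  0.036 ] len 0.1753 ang -103.23 mid [ 0.4986 -0.0744  0.036 ]
bar [ 0.4538 -0.0203  0.035 ] [ 0.4316 -0.1026  0.035 ] len 0.0852 ang -105.05 mid [ 0.4427 -0.0614  0.035 ]
sideL [0.5187 0.0109 0.036 ] [ 0.6658 -0.0276  0.028 ] len 0.1522 ang -14.66 mid [ 0.5922 -0.0084  0.032 ]
```

Measured lengths agree with the given sizes to within about 2 to 5 mm. Rack: origin about (0.6145, 0.2875), heading 35.1°. Handle: about (0.4447, −0.062), heading −14°.

```bash
cat >> h.py <<'E'
O=np.array([.6145,.2875]); TH=np.radians(35.1)
def st():
    s=telemetry.read_state(); return s,s['ee_pos'],R.from_quat(s['orientation'])
def delta(pos,head,pitch=0):
    """tool-frame move fractions to reach TCP pos with tool y along heading (deg), tool down"""
    s,p,r=st(); h=np.radians(head)
    y=np.array([np.cos(h),np.sin(h),0]); x=np.array([-np.sin(h),np.cos(h),0]); g=R.from_matrix(np.c_[x,y,[0,0,-1]])
    d=r.inv().apply(np.asarray(pos)-p)/.2; w=(r.inv()*g).as_rotvec()/(np.pi/2)
    print("d",d.round(4),"w",w.round(4))
def where():
    s,p,r=st(); y=r.as_matrix()[:,1]; c,n=np.cos(TH),np.sin(TH); q=p[:2]-O
    print("t",round(s['time'],2),"pos",p.round(4),"head",np.degrees(np.arctan2(y[1],y[0])).round(2),"down",r.as_matrix()[:,2].round(3),"rackxy",np.round([c*q[0]+n*q[1],-n*q[0]+c*q[1]],4),"F",s['contact_force'].round(2),"T",s['torque'].round(2),"gap",round(s['finger_gap']*92,1),"grip",round(s['grasp_force'],1))
E
python3 - <<'E'
from h import *
delta([.4447,-.062,.14],-14)
b=cv2.imread("pics/top0.png"); cv2.imwrite("pics/notch0.png",cv2.resize(b[140:195,130:220],None,fx=8,fy=8,interpolation=cv2.INTER_CUBIC))
E
```

```text
d [ 1.9294 -1.4754  0.5579] w [-8.000e-04 -5.000e-04 -5.912e-01]
```

View pics/notch0.png

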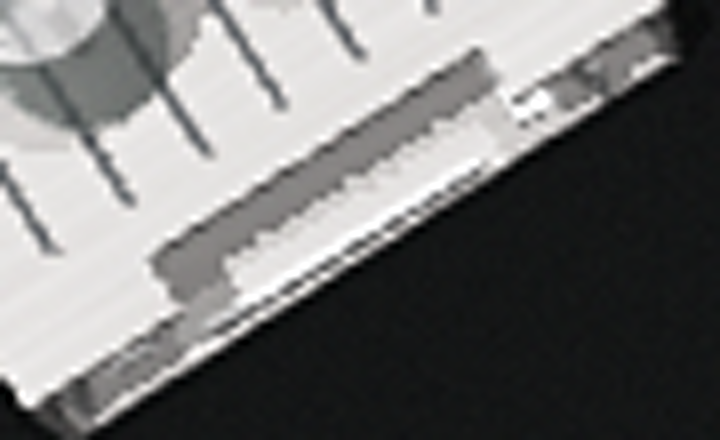

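The notch close-up shows the lip as a bright line from about (217,327) to (490,163), with a dark line just in front of it. I'll start moving toward the handle and work out the lip pose along the way.

Call:
servo_tool(
  plan=[
    {"dx": 0.25, "dy": -0.18, "dz": 0},
    {"dx": 0.5, "dy": -0.37, "dz": 0, "wz": -0.09},
    {"dx": 0.7, "dy": -0.53, "dz": 0, "wz": -0.18},
    {"dx": 0.87, "dy": -0.66, "dz": 0.05, "wz": -0.27},
    {"dx": 1, "dy": -0.76, "dz": 0.1, "wz": -0.3},
  ],
  gripper=0.45,
  squeeze=50,
)

```text
schema error: expected keys dx, dy, dz, wx, wy, wz
```

```bash
python3 - <<'E'
from h import *
where(); delta([.4447,-.062,.14],-14)
c,n=np.cos(TH),np.sin(TH)
for u,v in((217,327),(490,163),(353,245)):
    p=ray("top",(130+u/8-.44,140+v/8-.44),.019)[:2]; q=p-O; print(np.round([c*q[0]+n*q[1],-n*q[0]+c*q[1]],4))
E
```

```text
t 0.1 pos [ 0.2033 -0.4837  0.2511] head -67.21 down [-0.     0.001 -1.   ] rackxy [-0.7798 -0.3945] F [-0.18 -0.19  0.05] T [-0.02 -0.03  0.03] gap 92.3 grip 0.0
d [ 1.9294 -1.4754  0.5579] w [-8.000e-04 -5.000e-04 -5.912e-01]
[0.005  0.0612]
[ 0.0026 -0.0483]
[0.0039 0.0068]
```

Call:
servo_tool(
  plan=[
    {"dx": 0.25, "dy": -0.18, "dz": 0, "wx": 0, "wy": 0, "wz": 0},
    {"dx": 0.5, "dy": -0.37, "dz": 0, "wx": 0, "wy": 0, "wz": -0.09},
    {"dx": 0.7, "dy": -0.53, "dz": 0, "wx": 0, "wy": 0, "wz": -0.18},
    {"dx": 0.87, "dy": -0.66, "dz": 0.05, "wx": 0, "wy": 0, "wz": -0.27},
    {"dx": 1, "dy": -0.76, "dz": 0.1, "wx": 0, "wy": 0, "wz": -0.3},
  ],
  gripper=0.45,
  squeeze=50,
)

```text
time: 0.6
ee_pos: [0.328, -0.2676, 0.2327]
orientation: [0.906, 0.423, 0.0, 0.001]
contact_force: [0.8, -1.0, -0.1]
finger_gap: 0.616
grasp_force: 0.0
```

```bash
python3 - <<'E'
from h import *
where(); delta([.4447,-.062,.14],-14)
E
```

```text
t 0.6 pos [ 0.328  -0.2676  0.2327] head -39.97 down [ 0.001 -0.001 -1.   ] rackxy [-0.5536 -0.2894] F [ 0.83 -1.02 -0.07] T [-0.   -0.07 -0.02] gap 56.6 grip 0.0
d [ 1.1626 -0.214   0.463 ] w [ 0.001   0.0003 -0.2886]
```

Call:
servo_tool(
  plan=[
    {"dx": 0.24, "dy": -0.04, "dz": 0.1, "wx": 0, "wy": 0, "wz": -0.09},
    {"dx": 0.48, "dy": -0.09, "dz": 0.2, "wx": 0, "wy": 0, "wz": -0.18},
    {"dx": 0.72, "dy": -0.14, "dz": 0.3, "wx": 0, "wy": 0, "wz": -0.26},
    {"dx": 0.9, "dy": -0.17, "dz": 0.4, "wx": 0, "wy": 0, "wz": -0.29},
    {"dx": 1, "dy": -0.2, "dz": 0.46, "wx": 0, "wy": 0, "wz": -0.29},
    {"dx": 1, "dy": -0.2, "dz": 0.46, "wx": 0, "wy": 0, "wz": -0.29},
  ],
)

```text
time: 1.2
ee_pos: [0.4254, -0.088, 0.1388]
orientation: [0.787, 0.616, -0.001, -0.002]
contact_force: [0.4, 0.2, -0.2]
finger_gap: 0.551
grasp_force: 0.0
```

```bash
python3 - <<'E'
from h import *
where(); delta([.4447,-.062,.041],-14)
E
```

```text
t 1.2 pos [ 0.4254 -0.088   0.1388] head -13.88 down [-0.004  0.002 -1.   ] rackxy [-0.3707 -0.1985] F [ 0.36  0.21 -0.21] T [-0.03 -0.08  0.11] gap 50.7 grip 0.0
d [0.149  0.0647 0.4887] w [-0.0026 -0.0005  0.0014]
```

Call:
servo_tool(
  plan=[
    {"dx": 0.15, "dy": 0.065, "dz": 0.05, "wx": 0, "wy": 0, "wz": 0},
    {"dx": 0.15, "dy": 0.065, "dz": 0.15, "wx": 0, "wy": 0, "wz": 0},
    {"dx": 0.15, "dy": 0.065, "dz": 0.27, "wx": 0, "wy": 0, "wz": 0},
    {"dx": 0.15, "dy": 0.065, "dz": 0.38, "wx": 0, "wy": 0, "wz": 0},
    {"dx": 0.15, "dy": 0.065, "dz": 0.46, "wx": 0, "wy": 0, "wz": 0},
    {"dx": 0.15, "dy": 0.065, "dz": 0.488, "wx": 0, "wy": 0, "wz": 0},
    {"dx": 0.15, "dy": 0.065, "dz": 0.488, "wx": 0, "wy": 0, "wz": 0},
  ],
)

```text
time: 1.9
ee_pos: [0.4455, -0.0655, 0.0428]
orientation: [0.789, 0.615, -0.0, -0.0]
contact_force: [-0.2, 0.3, 0.4]
finger_gap: 0.551
grasp_force: 0.0
```

```bash
python3 - <<'E'
from h import *
where()
a=imaging.capture("top")[:,:,::-1]; s=imaging.capture("scene")[:,:,::-1]
c=np.hstack([cv2.resize(a[140:260,250:370],(400,400),interpolation=cv2.INTER_CUBIC),cv2.resize(s[130:250,150:270],(400,400),interpolation=cv2.INTER_CUBIC)])
cv2.imwrite("pics/grip1.png",c)
E
```

```text
t 1.9 pos [ 0.4455 -0.0655  0.0428] head -14.16 down [-0.001  0.    -1.   ] rackxy [-0.3412 -0.1916] F [-0.16  0.28  0.39] T [-0.05 -0.03  0.03] gap 50.7 grip 0.0
```

View pics/grip1.png

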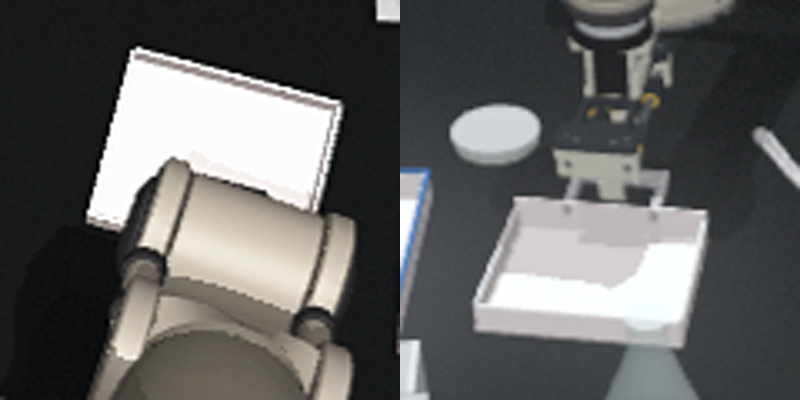

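The scene crop shows the near finger between the handle's arms, (565..665,180) in crop pixels, and the tray undisturbed. Next I'll close the gripper.

Call:
servo_tool(
  plan=[
    {"dx": 0.015, "dy": 0, "dz": 0.008, "wx": 0, "wy": 0, "wz": 0},
    {"dx": 0.015, "dy": 0, "dz": 0.008, "wx": 0, "wy": 0, "wz": 0},
    {"dx": 0.015, "dy": 0, "dz": 0.008, "wx": 0, "wy": 0, "wz": 0},
  ],
)

```text
time: 2.3
ee_pos: [0.4468, -0.0617, 0.0417]
orientation: [0.788, 0.615, 0.0, 0.0]
contact_force: [0.0, 1.6, 0.0]
finger_gap: 0.549
grasp_force: 0.0
```

Call:
servo_tool(
  plan=[
    {"dx": 0, "dy": 0, "dz": 0, "wx": 0, "wy": 0, "wz": 0},
    {"dx": 0, "dy": 0, "dz": 0, "wx": 0, "wy": 0, "wz": 0},
    {"dx": 0, "dy": 0, "dz": 0, "wx": 0, "wy": 0, "wz": 0},
    {"dx": 0, "dy": 0, "dz": 0, "wx": 0, "wy": 0, "wz": 0},
    {"dx": 0, "dy": 0, "dz": 0, "wx": 0, "wy": 0, "wz": 0},
    {"dx": 0, "dy": 0, "dz": 0, "wx": 0, "wy": 0, "wz": 0},
    {"dx": 0, "dy": 0, "dz": 0, "wx": 0, "wy": 0, "wz": 0},
  ],
  gripper=1,
  squeeze=55,
)

```text
time: 3.0
ee_pos: [0.4466, -0.0619, 0.0413]
orientation: [0.789, 0.615, 0.0, 0.0]
contact_force: [0.2, -0.6, -0.6]
finger_gap: 0.126
grasp_force: 55.0
```

```bash
python3 - <<'E'
from h import *
where()
E
```

```text
t 3.0 pos [ 0.4466 -0.0619  0.0413] head -14.11 down [ 0. -0. -1.] rackxy [-0.3382 -0.1893] F [ 0.18 -0.64 -0.65] T [-0.03 -0.1  -0.01] gap 11.6 grip 55.0
```

Call:
servo_tool(
  plan=[
    {"dx": 0, "dy": 0, "dz": -0.03, "wx": 0, "wy": 0, "wz": 0},
    {"dx": 0, "dy": 0, "dz": -0.1, "wx": 0, "wy": 0, "wz": 0},
    {"dx": 0, "dy": 0, "dz": -0.18, "wx": 0, "wy": 0, "wz": 0},
    {"dx": 0, "dy": 0, "dz": -0.2, "wx": 0, "wy": 0, "wz": 0},
    {"dx": 0, "dy": 0, "dz": -0.2, "wx": 0, "wy": 0, "wz": 0},
  ],
)

```text
time: 3.5
ee_pos: [0.4466, -0.0618, 0.0817]
orientation: [0.789, 0.615, 0.0, 0.0]
contact_force: [0.6, 0.1, -2.2]
finger_gap: 0.127
grasp_force: 55.0
```

```bash
python3 - <<'E'
from h import *
where(); delta([.4154,.1622,.0813],33.8)
E
```

```text
t 3.5 pos [ 0.4466 -0.0618  0.0817] head -14.11 down [ 0.001 -0.    -1.   ] rackxy [-0.3382 -0.1892] F [ 0.58  0.11 -2.2 ] T [0.   0.15 0.05] gap 11.7 grip 55.0
d [ 1.0483 -0.4243  0.0016] w [ 4.000e-04  3.000e-04 -5.323e-01]
```

Call:
servo_tool(
  plan=[
    {"dx": 0.05, "dy": -0.04, "dz": 0, "wx": 0, "wy": 0, "wz": -0.02},
    {"dx": 0.15, "dy": -0.09, "dz": 0, "wx": 0, "wy": 0, "wz": -0.08},
    {"dx": 0.27, "dy": -0.14, "dz": 0, "wx": 0, "wy": 0, "wz": -0.15},
    {"dx": 0.4, "dy": -0.19, "dz": 0, "wx": 0, "wy": 0, "wz": -0.22},
    {"dx": 0.53, "dy": -0.25, "dz": 0, "wx": 0, "wy": 0, "wz": -0.29},
    {"dx": 0.66, "dy": -0.3, "dz": 0, "wx": 0, "wy": 0, "wz": -0.36},
    {"dx": 0.79, "dy": -0.35, "dz": 0, "wx": 0, "wy": 0, "wz": -0.43},
    {"dx": 0.91, "dy": -0.4, "dz": 0, "wx": 0, "wy": 0, "wz": -0.49},
    {"dx": 0.98, "dy": -0.42, "dz": 0, "wx": 0, "wy": 0, "wz": -0.525},
    {"dx": 1, "dy": -0.424, "dz": 0, "wx": 0, "wy": 0, "wz": -0.532},
  ],
)

```text
time: 4.5
ee_pos: [0.4115, 0.1544, 0.0805]
orientation: [0.469, 0.883, -0.001, -0.001]
contact_force: [0.7, 0.2, -2.1]
finger_gap: 0.125
grasp_force: 55.0
```

Call:
servo_tool(
  plan=[
    {"dx": 0, "dy": 0, "dz": 0, "wx": 0, "wy": 0, "wz": 0},
    {"dx": 0, "dy": 0, "dz": 0, "wx": 0, "wy": 0, "wz": 0},
  ],
)

```text
time: 4.7
ee_pos: [0.4127, 0.1524, 0.0809]
orientation: [0.472, 0.882, -0.0, -0.0]
contact_force: [-0.7, -0.7, -2.5]
finger_gap: 0.125
grasp_force: 55.0
```

```bash
python3 - <<'E'
from h import *
where(); delta([.4154,.1622,.0643],33.8)
a=imaging.capture("top")[:,:,::-1]; s=imaging.capture("scene")[:,:,::-1]
cv2.imwrite("pics/t2.png",a)
c=np.hstack([cv2.resize(a[70:230,110:270],(400,400),interpolation=cv2.INTER_CUBIC),cv2.resize(s[130:290,230:390],(400,400),interpolation=cv2.INTER_CUBIC)])
cv2.imwrite("pics/pre.png",c)
E
```

```text
t 4.7 pos [0.4127 0.1524 0.0809] head 33.72 down [-0.001 -0.    -1.   ] rackxy [-0.2428  0.0055] F [-0.69 -0.74 -2.52] T [-0.14  0.09  0.04] gap 11.5 grip 55.0
d [0.0332 0.0387 0.0832] w [-0.0006 -0.0001 -0.0009]
```

View pics/pre.png

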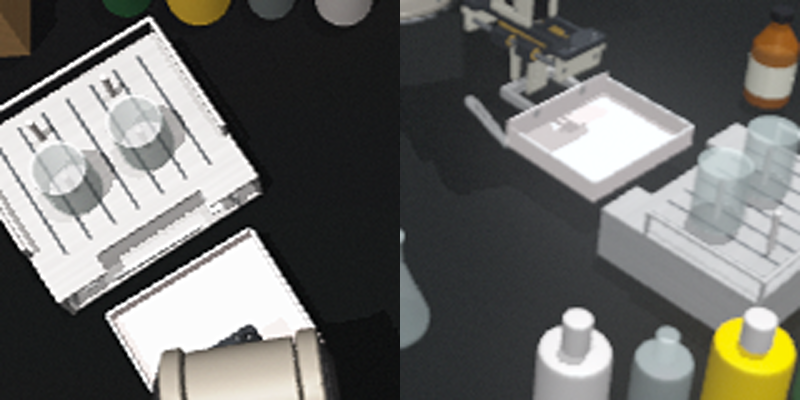

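The tray is held and lines up in front of the bay. Its rear rim runs (107,317) to (252,230) in the top crop and (597,185) to (692,125) in the scene crop. I'll triangulate it for sag and alignment.

```bash
python3 - <<'E'
from h import *
def tri(a,b):
    A=[];B=[]
    for n,uv in(("top",a),("scene",b)):
        f,cx,cy,Rm,t=cam(n); o=-Rm.T@t; d=Rm.T@np.array([(uv[0]-cx)/f,(uv[1]-cy)/f,1]); d/=np.linalg.norm(d)
        M=np.eye(3)-np.outer(d,d); A.append(M);B.append(M@o)
    return np.linalg.lstsq(np.vstack(A),np.hstack(B),rcond=None)[0]
T=lambda u,v:(110+u/2.5-.3,70+v/2.5-.3); S=lambda u,v:(230+(u-400)/2.5-.3,130+v/2.5-.3)
print(tri(T(107,317),S(692,125)),tri(T(252,230),S(597,185)))
c,n=np.cos(TH),np.sin(TH)
for u in((107,317),(252,230)):
    p=ray("top",T(*u),.068)[:2]; q=p-O; print(p.round(4),np.round([c*q[0]+n*q[1],-n*q[0]+c*q[1]],4))
E
```

```text
[0.52993214 0.33856837 0.06230497] [0.63049743 0.19223057 0.05804488]
[0.5288 0.3371] [-0.0415  0.0898]
[0.6273 0.189 ] [-0.0461 -0.0879]
```

Call:
servo_tool(
  plan=[
    {"dx": 0.015, "dy": 0.01, "dz": 0.03, "wx": -0.006, "wy": 0, "wz": 0},
    {"dx": 0.033, "dy": 0.02, "dz": 0.07, "wx": -0.012, "wy": 0, "wz": 0},
    {"dx": 0.033, "dy": 0.039, "dz": 0.07, "wx": -0.012, "wy": 0, "wz": 0},
    {"dx": 0.033, "dy": 0.039, "dz": 0.07, "wx": -0.012, "wy": 0, "wz": 0},
    {"dx": 0.033, "dy": 0.039, "dz": 0.07, "wx": -0.012, "wy": 0, "wz": 0},
  ],
)

```text
time: 5.3
ee_pos: [0.4162, 0.1626, 0.0674]
orientation: [0.471, 0.882, 0.008, 0.005]
contact_force: [-0.7, 0.3, -2.2]
finger_gap: 0.124
grasp_force: 55.0
```

```bash
cat >> h.py <<'E'
def tw():
    s,p,r=st(); print("tool F",r.inv().apply(s['contact_force']).round(2),"tool T",r.inv().apply(s['torque']).round(3))
E
python3 - <<'E'
from h import *
where();tw()
E
```

```text
t 5.3 pos [0.4162 0.1626 0.0674] head 33.75 down [ 0.016  0.01  -1.   ] rackxy [-0.2341  0.0118] F [-0.72  0.26 -2.15] T [-0.11  0.08 -0.03] gap 11.4 grip 55.0
tool F [ 0.62 -0.49  2.14] tool T [ 0.13  -0.051  0.025]
```

Call:
servo_tool(
  plan=[
    {"dx": 0, "dy": 0.04, "dz": 0, "wx": 0, "wy": 0, "wz": 0},
    {"dx": 0, "dy": 0.08, "dz": 0.001, "wx": 0, "wy": 0, "wz": 0},
    {"dx": 0, "dy": 0.12, "dz": 0.002, "wx": 0, "wy": 0, "wz": 0},
    {"dx": 0, "dy": 0.16, "dz": 0.003, "wx": 0, "wy": 0, "wz": 0},
    {"dx": 0, "dy": 0.18, "dz": 0.004, "wx": 0, "wy": 0, "wz": 0},
    {"dx": 0, "dy": 0.2, "dz": 0.004, "wx": 0, "wy": 0, "wz": 0},
    {"dx": 0, "dy": 0.2, "dz": 0.004, "wx": 0, "wy": 0, "wz": 0},
  ],
)

```text
time: 6.0
ee_pos: [0.4495, 0.1851, 0.0672]
orientation: [0.471, 0.882, 0.008, 0.005]
contact_force: [-0.2, 0.7, -2.8]
finger_gap: 0.127
grasp_force: 55.0
```

```bash
python3 - <<'E'
from h import *
where();tw()
E
```

```text
t 6.0 pos [0.4495 0.1851 0.0672] head 33.78 down [ 0.016  0.01  -1.   ] rackxy [-0.1939  0.0111] F [-0.16  0.67 -2.78] T [-0.14  0.13  0.07] gap 11.7 grip 55.0
tool F [0.65 0.19 2.78] tool T [ 0.192 -0.044 -0.073]
```

Call:
servo_tool(
  plan=[
    {"dx": 0, "dy": 0.02, "dz": 0, "wx": 0, "wy": 0, "wz": 0},
    {"dx": 0, "dy": 0.04, "dz": 0.001, "wx": 0, "wy": 0, "wz": 0},
    {"dx": 0, "dy": 0.06, "dz": 0.001, "wx": 0, "wy": 0, "wz": 0},
    {"dx": 0, "dy": 0.08, "dz": 0.002, "wx": 0, "wy": 0, "wz": 0},
    {"dx": 0, "dy": 0.1, "dz": 0.002, "wx": 0, "wy": 0, "wz": 0},
    {"dx": 0, "dy": 0.1, "dz": 0.002, "wx": 0, "wy": 0, "wz": 0},
  ],
)

```text
time: 6.6
ee_pos: [0.4663, 0.1963, 0.0672]
orientation: [0.471, 0.882, 0.008, 0.005]
contact_force: [0.2, 0.4, -2.5]
finger_gap: 0.123
grasp_force: 55.0
```

```bash
python3 - <<'E'
from h import *
where();tw()
E
```

```text
t 6.6 pos [0.4663 0.1963 0.0672] head 33.78 down [ 0.016  0.011 -1.   ] rackxy [-0.1737  0.0106] F [ 0.15  0.41 -2.49] T [-0.16  0.1  -0.01] gap 11.3 grip 55.0
tool F [0.25 0.31 2.5 ] tool T [ 0.168 -0.079  0.008]
```

Call:
servo_tool(
  plan=[
    {"dx": 0, "dy": 0, "dz": 0.008, "wx": 0.004, "wy": 0, "wz": 0},
    {"dx": 0, "dy": 0, "dz": 0.015, "wx": 0.008, "wy": 0, "wz": 0},
    {"dx": 0, "dy": 0, "dz": 0.02, "wx": 0.012, "wy": 0, "wz": 0},
    {"dx": 0, "dy": 0, "dz": 0.02, "wx": 0.012, "wy": 0, "wz": 0},
  ],
)

```text
time: 7.0
ee_pos: [0.4658, 0.196, 0.063]
orientation: [0.471, 0.882, -0.0, -0.0]
contact_force: [0.2, -0.1, -2.0]
finger_gap: 0.123
grasp_force: 55.0
```

```bash
python3 - <<'E'
from h import *
where();tw()
E
```

```text
t 7.0 pos [0.4658 0.196  0.063 ] head 33.77 down [-0.001 -0.    -1.   ] rackxy [-0.1743  0.0107] F [ 0.18 -0.1  -1.96] T [-0.05  0.   -0.01] gap 11.3 grip 55.0
tool F [-0.19  0.1   1.96] tool T [ 0.033 -0.044  0.013]
```

Call:
servo_tool(
  plan=[
    {"dx": 0, "dy": 0.02, "dz": 0, "wx": 0, "wy": 0, "wz": 0},
    {"dx": 0, "dy": 0.04, "dz": 0, "wx": 0, "wy": 0, "wz": 0},
    {"dx": 0, "dy": 0.06, "dz": 0, "wx": 0, "wy": 0, "wz": 0},
    {"dx": 0, "dy": 0.08, "dz": 0, "wx": 0, "wy": 0, "wz": 0},
    {"dx": 0, "dy": 0.1, "dz": 0, "wx": 0, "wy": 0, "wz": 0},
    {"dx": 0, "dy": 0.1, "dz": 0, "wx": 0, "wy": 0, "wz": 0},
  ],
)

```text
time: 7.6
ee_pos: [0.483, 0.2075, 0.0632]
orientation: [0.471, 0.882, 0.0, 0.0]
contact_force: [0.2, 0.3, -1.4]
finger_gap: 0.127
grasp_force: 55.0
```

```bash
python3 - <<'E'
from h import *
where();tw()
E
```

```text
t 7.6 pos [0.483  0.2075 0.0632] head 33.79 down [ 0.001  0.    -1.   ] rackxy [-0.1536  0.0102] F [ 0.19  0.3  -1.45] T [0.   0.14 0.12] gap 11.7 grip 55.0
tool F [0.15 0.33 1.45] tool T [ 0.113  0.077 -0.125]
```

Call:
servo_tool(
  plan=[
    {"dx": 0.005, "dy": 0, "dz": 0, "wx": 0, "wy": 0, "wz": 0},
    {"dx": 0.01, "dy": 0, "dz": 0, "wx": 0, "wy": 0, "wz": 0},
    {"dx": 0.015, "dy": 0, "dz": 0, "wx": 0, "wy": 0, "wz": 0},
    {"dx": 0.015, "dy": 0, "dz": 0, "wx": 0, "wy": 0, "wz": 0},
  ],
)

```text
time: 8.0
ee_pos: [0.4806, 0.2097, 0.0632]
orientation: [0.471, 0.882, -0.0, 0.0]
contact_force: [0.8, -1.1, -1.9]
finger_gap: 0.124
grasp_force: 55.0
```

```bash
python3 - <<'E'
from h import *
where();tw()
E
```

```text
t 8.0 pos [0.4806 0.2097 0.0632] head 33.77 down [-0. -0. -1.] rackxy [-0.1543  0.0133] F [ 0.76 -1.12 -1.93] T [-0.09  0.07  0.02] gap 11.4 grip 55.0
tool F [-1.35  0.01  1.93] tool T [ 0.105 -0.033 -0.021]
```

Call:
servo_tool(
  plan=[
    {"dx": -0.01, "dy": 0, "dz": 0, "wx": 0, "wy": 0, "wz": 0},
    {"dx": -0.02, "dy": 0, "dz": 0, "wx": 0, "wy": 0, "wz": 0},
    {"dx": -0.03, "dy": 0, "dz": 0, "wx": 0, "wy": 0, "wz": 0},
    {"dx": -0.03, "dy": 0, "dz": 0, "wx": 0, "wy": 0, "wz": 0},
  ],
)

```text
time: 8.4
ee_pos: [0.4837, 0.2045, 0.063]
orientation: [0.471, 0.882, -0.0, -0.0]
contact_force: [-3.0, 1.6, -2.3]
finger_gap: 0.126
grasp_force: 55.2
```

```bash
python3 - <<'E'
from h import *
where();tw()
E
```

```text
t 8.4 pos [0.4837 0.2045 0.063 ] head 33.79 down [-0.001 -0.    -1.   ] rackxy [-0.1548  0.0073] F [-3.03  1.63 -2.28] T [0.19 0.46 0.44] gap 11.6 grip 55.2
tool F [ 3.04 -1.61  2.29] tool T [ 0.276  0.413 -0.439]
```

Call:
servo_tool(
  plan=[
    {"dx": 0.016, "dy": 0, "dz": 0, "wx": 0, "wy": 0, "wz": 0},
    {"dx": 0.016, "dy": 0.02, "dz": 0, "wx": 0, "wy": 0, "wz": 0},
    {"dx": 0.016, "dy": 0.04, "dz": 0, "wx": 0, "wy": 0, "wz": 0},
    {"dx": 0.016, "dy": 0.06, "dz": 0, "wx": 0, "wy": 0, "wz": 0},
    {"dx": 0.016, "dy": 0.08, "dz": 0, "wx": 0, "wy": 0, "wz": 0},
    {"dx": 0.016, "dy": 0.1, "dz": 0, "wx": 0, "wy": 0, "wz": 0},
    {"dx": 0.016, "dy": 0.12, "dz": 0, "wx": 0, "wy": 0, "wz": 0},
    {"dx": 0.016, "dy": 0.12, "dz": 0, "wx": 0, "wy": 0, "wz": 0},
  ],
)

```text
time: 9.2
ee_pos: [0.5029, 0.221, 0.0632]
orientation: [0.471, 0.882, 0.0, 0.0]
contact_force: [-0.0, -0.0, -2.8]
finger_gap: 0.123
grasp_force: 55.0
```

```bash
python3 - <<'E'
from h import *
where();tw()
E
```

```text
t 9.2 pos [0.5029 0.221  0.0632] head 33.78 down [ 0.001  0.    -1.   ] rackxy [-0.1296  0.0098] F [-0.01 -0.03 -2.83] T [-0.02  0.08  0.1 ] gap 11.3 grip 55.0
tool F [-0.02 -0.02  2.83] tool T [ 0.076  0.026 -0.097]
```

Moving freely. I'll continue another 24 mm.

Call:
servo_tool(
  plan=[
    {"dx": 0, "dy": 0.02, "dz": 0, "wx": 0, "wy": 0, "wz": 0},
    {"dx": 0, "dy": 0.04, "dz": 0, "wx": 0, "wy": 0, "wz": 0},
    {"dx": 0, "dy": 0.06, "dz": 0, "wx": 0, "wy": 0, "wz": 0},
    {"dx": 0, "dy": 0.08, "dz": 0, "wx": 0, "wy": 0, "wz": 0},
    {"dx": 0, "dy": 0.1, "dz": 0, "wx": 0, "wy": 0, "wz": 0},
    {"dx": 0, "dy": 0.12, "dz": 0, "wx": 0, "wy": 0, "wz": 0},
    {"dx": 0, "dy": 0.12, "dz": 0, "wx": 0, "wy": 0, "wz": 0},
  ],
)

```text
time: 9.9
ee_pos: [0.5228, 0.2343, 0.0632]
orientation: [0.471, 0.882, 0.0, 0.0]
contact_force: [-0.1, 0.2, -3.1]
finger_gap: 0.125
grasp_force: 55.0
```

```bash
python3 - <<'E'
from h import *
where();tw()
E
```

```text
t 9.9 pos [0.5228 0.2343 0.0632] head 33.78 down [ 0.001  0.    -1.   ] rackxy [-0.1056  0.0092] F [-0.13  0.17 -3.05] T [0.01 0.13 0.13] gap 11.5 grip 55.0
tool F [ 0.22 -0.02  3.05] tool T [ 0.1    0.08  -0.135]
```

Call:
servo_tool(
  plan=[
    {"dx": 0, "dy": 0.02, "dz": 0, "wx": 0, "wy": 0, "wz": 0},
    {"dx": 0, "dy": 0.04, "dz": 0, "wx": 0, "wy": 0, "wz": 0},
    {"dx": 0, "dy": 0.06, "dz": 0, "wx": 0, "wy": 0, "wz": 0},
    {"dx": 0, "dy": 0.08, "dz": 0, "wx": 0, "wy": 0, "wz": 0},
    {"dx": 0, "dy": 0.1, "dz": 0, "wx": 0, "wy": 0, "wz": 0},
    {"dx": 0, "dy": 0.12, "dz": 0, "wx": 0, "wy": 0, "wz": 0},
    {"dx": 0, "dy": 0.12, "dz": 0, "wx": 0, "wy": 0, "wz": 0},
  ],
)

```text
time: 10.6
ee_pos: [0.5427, 0.2477, 0.0632]
orientation: [0.471, 0.882, 0.0, 0.0]
contact_force: [0.7, 1.0, -1.8]
finger_gap: 0.123
grasp_force: 55.0
```

```bash
python3 - <<'E'
from h import *
where();tw()
E
```

```text
t 10.6 pos [0.5427 0.2477 0.0632] head 33.78 down [ 0.001  0.    -1.   ] rackxy [-0.0816  0.0087] F [ 0.74  1.01 -1.8 ] T [0.03 0.1  0.19] gap 11.3 grip 55.0
tool F [0.43 1.18 1.8 ] tool T [ 0.068  0.08  -0.189]
```

Call:
servo_tool(
  plan=[
    {"dx": 0.003, "dy": 0, "dz": 0, "wx": 0, "wy": 0, "wz": -0.002},
    {"dx": 0.003, "dy": 0.02, "dz": 0, "wx": 0, "wy": 0, "wz": -0.002},
    {"dx": 0.003, "dy": 0.04, "dz": 0, "wx": 0, "wy": 0, "wz": -0.002},
    {"dx": 0.003, "dy": 0.06, "dz": 0, "wx": 0, "wy": 0, "wz": -0.002},
    {"dx": 0.003, "dy": 0.08, "dz": 0, "wx": 0, "wy": 0, "wz": -0.002},
    {"dx": 0.003, "dy": 0.09, "dz": 0, "wx": 0, "wy": 0, "wz": -0.002},
    {"dx": 0.003, "dy": 0.09, "dz": 0, "wx": 0, "wy": 0, "wz": -0.002},
  ],
)

```text
time: 11.3
ee_pos: [0.5571, 0.2581, 0.0631]
orientation: [0.47, 0.883, 0.0, 0.0]
contact_force: [0.6, -0.0, -2.5]
finger_gap: 0.126
grasp_force: 55.0
```

```bash
python3 - <<'E'
from h import *
where();tw()
E
```

```text
t 11.3 pos [0.5571 0.2581 0.0631] head 33.96 down [ 0.  0. -1.] rackxy [-0.0639  0.0089] F [ 0.56 -0.02 -2.48] T [-0.04  0.    0.02] gap 11.6 grip 55.0
tool F [-0.33  0.46  2.48] tool T [ 0.022 -0.032 -0.015]
```

Call:
servo_tool(
  plan=[
    {"dx": 0, "dy": 0.01, "dz": 0, "wx": 0, "wy": 0, "wz": 0},
    {"dx": 0, "dy": 0.02, "dz": 0, "wx": 0, "wy": 0, "wz": 0},
    {"dx": 0, "dy": 0.03, "dz": 0, "wx": 0, "wy": 0, "wz": 0},
    {"dx": 0, "dy": 0.04, "dz": 0, "wx": 0, "wy": 0, "wz": 0},
    {"dx": 0, "dy": 0.05, "dz": 0, "wx": 0, "wy": 0, "wz": 0},
    {"dx": 0, "dy": 0.06, "dz": 0, "wx": 0, "wy": 0, "wz": 0},
    {"dx": 0, "dy": 0.06, "dz": 0, "wx": 0, "wy": 0, "wz": 0},
  ],
)

```text
time: 12.0
ee_pos: [0.567, 0.2647, 0.0632]
orientation: [0.47, 0.883, 0.0, 0.0]
contact_force: [0.4, -0.7, -1.8]
finger_gap: 0.127
grasp_force: 55.0
```

```bash
python3 - <<'E'
from h import *
where();tw()
E
```

```text
t 12.0 pos [0.567  0.2647 0.0632] head 33.96 down [ 0.  0. -1.] rackxy [-0.0519  0.0087] F [ 0.44 -0.67 -1.8 ] T [-0.06  0.09  0.04] gap 11.7 grip 55.0
tool F [-0.8  -0.01  1.8 ] tool T [ 0.109  0.004 -0.037]
```

Now 1 mm steps to feel for the stop.

Call:
servo_tool(
  plan=[
    {"dx": 0, "dy": 0.005, "dz": 0, "wx": 0, "wy": 0, "wz": 0},
    {"dx": 0, "dy": 0.01, "dz": 0, "wx": 0, "wy": 0, "wz": 0},
    {"dx": 0, "dy": 0.015, "dz": 0, "wx": 0, "wy": 0, "wz": 0},
    {"dx": 0, "dy": 0.02, "dz": 0, "wx": 0, "wy": 0, "wz": 0},
    {"dx": 0, "dy": 0.02, "dz": 0, "wx": 0, "wy": 0, "wz": 0},
  ],
)

```text
time: 12.5
ee_pos: [0.5702, 0.2669, 0.0632]
orientation: [0.47, 0.883, 0.0, 0.0]
contact_force: [-0.2, -0.1, -2.3]
finger_gap: 0.124
grasp_force: 55.0
```

```bash
python3 - <<'E'
from h import *
where();tw()
E
```

```text
t 12.5 pos [0.5702 0.2669 0.0632] head 33.95 down [ 0.  0. -1.] rackxy [-0.0481  0.0086] F [-0.21 -0.05 -2.31] T [-0.09  0.07  0.03] gap 11.4 grip 55.0
tool F [ 0.07 -0.2   2.31] tool T [ 0.11  -0.036 -0.032]
```

Call:
servo_tool(
  plan=[
    {"dx": 0, "dy": 0.005, "dz": 0, "wx": 0, "wy": 0, "wz": 0},
    {"dx": 0, "dy": 0.01, "dz": 0, "wx": 0, "wy": 0, "wz": 0},
    {"dx": 0, "dy": 0.015, "dz": 0, "wx": 0, "wy": 0, "wz": 0},
    {"dx": 0, "dy": 0.015, "dz": 0, "wx": 0, "wy": 0, "wz": 0},
  ],
)

```text
time: 12.9
ee_pos: [0.5727, 0.2685, 0.0632]
orientation: [0.47, 0.883, 0.0, 0.0]
contact_force: [0.3, -0.7, -2.6]
finger_gap: 0.125
grasp_force: 55.0
```

```bash
python3 - <<'E'
from h import *
where();tw()
E
```

```text
t 12.9 pos [0.5727 0.2685 0.0632] head 33.95 down [ 0. -0. -1.] rackxy [-0.0451  0.0085] F [ 0.26 -0.71 -2.56] T [-0.08  0.13  0.1 ] gap 11.5 grip 55.0
tool F [-0.74 -0.18  2.56] tool T [ 0.15   0.001 -0.096]
```

Call:
servo_tool(
  plan=[
    {"dx": 0, "dy": 0.005, "dz": 0, "wx": 0, "wy": 0, "wz": 0},
    {"dx": 0, "dy": 0.01, "dz": 0, "wx": 0, "wy": 0, "wz": 0},
    {"dx": 0, "dy": 0.015, "dz": 0, "wx": 0, "wy": 0, "wz": 0},
    {"dx": 0, "dy": 0.015, "dz": 0, "wx": 0, "wy": 0, "wz": 0},
  ],
)

```text
time: 13.3
ee_pos: [0.5749, 0.2699, 0.063]
orientation: [0.47, 0.883, -0.0, -0.0]
contact_force: [-0.8, -0.3, -2.3]
finger_gap: 0.123
grasp_force: 55.0
```

```bash
python3 - <<'E'
from h import *
where();tw()
E
```

```text
t 13.3 pos [0.5749 0.2699 0.063 ] head 33.96 down [-0.001 -0.001 -1.   ] rackxy [-0.0425  0.0084] F [-0.76 -0.34 -2.3 ] T [-0.25  0.28  0.06] gap 11.3 grip 55.0
tool F [ 0.14 -0.81  2.31] tool T [ 0.369 -0.051 -0.059]
```

Call:
servo_tool(
  plan=[
    {"dx": 0, "dy": 0.004, "dz": 0, "wx": 0, "wy": 0, "wz": 0},
    {"dx": 0, "dy": 0.008, "dz": 0, "wx": 0, "wy": 0, "wz": 0},
    {"dx": 0, "dy": 0.008, "dz": 0, "wx": 0, "wy": 0, "wz": 0},
  ],
)

```text
time: 13.6
ee_pos: [0.5752, 0.2702, 0.0626]
orientation: [0.47, 0.883, -0.002, -0.001]
contact_force: [-4.7, -3.9, -1.0]
finger_gap: 0.121
grasp_force: 55.0
```

```bash
python3 - <<'E'
from h import *
where();tw()
E
```

```text
t 13.6 pos [0.5752 0.2702 0.0626] head 33.96 down [-0.003 -0.002 -1.   ] rackxy [-0.0421  0.0084] F [-4.65 -3.9  -1.01] T [-0.79  0.71  0.04] gap 11.1 grip 55.0
tool F [-0.64 -6.04  1.03] tool T [ 1.031 -0.255 -0.041]
```

The stop is met: 6 N along the axis, with the handle 42 mm before the front line, inside the plausible range. I'll ease off slightly and let it down.

Call:
servo_tool(
  plan=[
    {"dx": 0, "dy": -0.003, "dz": 0.005, "wx": 0, "wy": 0, "wz": 0},
    {"dx": 0, "dy": -0.004, "dz": 0.012, "wx": 0, "wy": 0, "wz": 0},
    {"dx": 0, "dy": -0.004, "dz": 0.018, "wx": 0, "wy": 0, "wz": 0},
    {"dx": 0, "dy": -0.004, "dz": 0.018, "wx": 0, "wy": 0, "wz": 0},
  ],
)

```text
time: 14.0
ee_pos: [0.5749, 0.27, 0.0593]
orientation: [0.47, 0.883, -0.001, -0.001]
contact_force: [-4.2, -4.1, -1.0]
finger_gap: 0.124
grasp_force: 55.0
```

```bash
python3 - <<'E'
from h import *
where();tw()
E
```

```text
t 14.0 pos [0.5749 0.27   0.0593] head 33.95 down [-0.002 -0.001 -1.   ] rackxy [-0.0424  0.0085] F [-4.23 -4.13 -0.97] T [-0.57  0.66  0.01] gap 11.4 grip 55.0
tool F [-1.06 -5.82  0.98] tool T [ 0.862 -0.106 -0.014]
```

Call:
servo_tool(
  plan=[
    {"dx": 0, "dy": -0.002, "dz": 0.005, "wx": 0, "wy": 0, "wz": 0},
    {"dx": 0, "dy": -0.003, "dz": 0.01, "wx": 0, "wy": 0, "wz": 0},
    {"dx": 0, "dy": -0.003, "dz": 0.013, "wx": 0, "wy": 0, "wz": 0},
    {"dx": 0, "dy": -0.003, "dz": 0.013, "wx": 0, "wy": 0, "wz": 0},
  ],
)

```text
time: 14.4
ee_pos: [0.5749, 0.2701, 0.0568]
orientation: [0.47, 0.883, -0.0, -0.0]
contact_force: [-3.5, -1.6, -0.7]
finger_gap: 0.128
grasp_force: 55.0
```

```bash
python3 - <<'E'
from h import *
where();tw()
E
```

```text
t 14.4 pos [0.5749 0.2701 0.0568] head 33.95 down [-0.001 -0.    -1.   ] rackxy [-0.0424  0.0085] F [-3.51 -1.64 -0.73] T [-0.47  0.59  0.09] gap 11.7 grip 55.0
tool F [ 0.6  -3.83  0.73] tool T [ 0.756 -0.061 -0.091]
```

Call:
servo_tool(
  plan=[
    {"dx": 0, "dy": 0, "dz": 0.004, "wx": 0, "wy": 0, "wz": 0},
    {"dx": 0, "dy": 0, "dz": 0.008, "wx": 0, "wy": 0, "wz": 0},
    {"dx": 0, "dy": 0, "dz": 0.008, "wx": 0, "wy": 0, "wz": 0},
  ],
)

```text
time: 14.7
ee_pos: [0.5747, 0.27, 0.0555]
orientation: [0.47, 0.883, -0.001, -0.0]
contact_force: [-6.5, -3.3, 2.2]
finger_gap: 0.126
grasp_force: 55.0
```

```bash
python3 - <<'E'
from h import *
where();tw()
E
```

```text
t 14.7 pos [0.5747 0.27   0.0555] head 33.96 down [-0.001 -0.001 -1.   ] rackxy [-0.0426  0.0086] F [-6.53 -3.34  2.18] T [-0.61  0.73  0.04] gap 11.6 grip 55.0
tool F [ 0.88 -7.28 -2.17] tool T [ 0.948 -0.093 -0.039]
```

Resting on the ledges: z 55.5 mm against the expected 55.3, and the vertical load has turned upward. I'll release and rise.

Call:
servo_tool(
  plan=[
    {"dx": 0, "dy": -0.002, "dz": 0, "wx": 0, "wy": 0, "wz": 0},
    {"dx": 0, "dy": -0.002, "dz": 0, "wx": 0, "wy": 0, "wz": 0},
    {"dx": 0, "dy": -0.002, "dz": 0, "wx": 0, "wy": 0, "wz": 0},
    {"dx": 0, "dy": -0.002, "dz": 0, "wx": 0, "wy": 0, "wz": 0},
    {"dx": 0, "dy": -0.002, "dz": 0, "wx": 0, "wy": 0, "wz": 0},
  ],
  gripper=0.65,
)

```text
time: 15.2
ee_pos: [0.5752, 0.2702, 0.0555]
orientation: [0.47, 0.883, 0.0, 0.0]
contact_force: [-1.0, 0.0, -0.3]
finger_gap: 0.348
grasp_force: 0.0
```

```bash
python3 - <<'E'
from h import *
where();tw()
E
```

```text
t 15.2 pos [0.5752 0.2702 0.0555] head 33.95 down [ 0.001  0.    -1.   ] rackxy [-0.0421  0.0084] F [-0.96  0.01 -0.33] T [ 0.01 -0.15 -0.02] gap 32.0 grip 0.0
tool F [ 0.54 -0.8   0.32] tool T [-0.131 -0.081  0.021]
```

Now I'll go straight up, then back toward the robot for a clear view.

Call:
servo_tool(
  plan=[
    {"dx": 0, "dy": 0, "dz": -0.05, "wx": 0, "wy": 0, "wz": 0},
    {"dx": 0, "dy": 0, "dz": -0.15, "wx": 0, "wy": 0, "wz": 0},
    {"dx": 0, "dy": 0, "dz": -0.3, "wx": 0, "wy": 0, "wz": 0},
    {"dx": 0, "dy": 0, "dz": -0.5, "wx": 0, "wy": 0, "wz": 0},
    {"dx": 0, "dy": 0, "dz": -0.7, "wx": 0, "wy": 0, "wz": 0},
    {"dx": 0, "dy": -0.2, "dz": -0.9, "wx": 0, "wy": 0, "wz": 0},
    {"dx": 0, "dy": -0.4, "dz": -0.95, "wx": 0, "wy": 0, "wz": 0},
    {"dx": -0.2, "dy": -0.6, "dz": -0.95, "wx": 0, "wy": 0, "wz": 0},
    {"dx": -0.4, "dy": -0.8, "dz": -0.95, "wx": 0, "wy": 0, "wz": 0},
    {"dx": -0.6, "dy": -0.8, "dz": -0.95, "wx": 0, "wy": 0, "wz": 0},
  ],
)

```text
time: 16.2
ee_pos: [0.5062, 0.0804, 0.2469]
orientation: [0.469, 0.883, -0.0, -0.0]
contact_force: [1.4, 1.0, 0.3]
finger_gap: 0.347
grasp_force: 0.0
```

Call:
servo_tool(
  plan=[
    {"dx": -0.2, "dy": 0, "dz": 0, "wx": 0, "wy": 0, "wz": 0},
    {"dx": -0.4, "dy": 0, "dz": 0, "wx": 0, "wy": 0, "wz": 0},
    {"dx": -0.5, "dy": 0, "dz": 0, "wx": 0, "wy": 0, "wz": 0},
    {"dx": -0.5, "dy": 0, "dz": 0, "wx": 0, "wy": 0, "wz": 0},
  ],
)

```text
time: 16.6
ee_pos: [0.5661, -0.0041, 0.2458]
orientation: [0.471, 0.882, -0.0, 0.001]
contact_force: [0.4, -0.1, -0.1]
finger_gap: 0.352
grasp_force: 0.0
```

```bash
python3 - <<'E'
from h import *
where()
a=imaging.capture("top")[:,:,::-1]; cv2.imwrite("pics/t3.png",a)
c,n=np.cos(TH),np.sin(TH)
cv2.imwrite("pics/end.png",np.hstack([cv2.resize(a[120:220,110:230],(480,400),interpolation=cv2.INTER_CUBIC),cv2.resize(a[60:310,:],(320,400)[::1],interpolation=cv2.INTER_AREA)]))
for x in(-.048,-.042,-.036):
  for y in(.0532,-.0368): # bar ends at bar top z
    P=np.r_[O+x*np.array([c,n])+y*np.array([-n,c]),.049]; u=proj("top",P); print(x,y,((u-[110,120])*4).round(0))
E
```

```text
t 16.6 pos [ 0.5661 -0.0041  0.2458] head 33.76 down [ 0.001 -0.001 -1.   ] rackxy [-0.2073 -0.2107] F [ 0.39 -0.06 -0.12] T [ 0.01 -0.17 -0.01] gap 32.4 grip 0.0
-0.048 0.0532 [228. 289.]
-0.048 -0.0368 [342. 217.]
-0.042 0.0532 [224. 282.]
-0.042 -0.0368 [338. 210.]
-0.036 0.0532 [219. 275.]
-0.036 -0.0368 [333. 203.]
```

View pics/end.png

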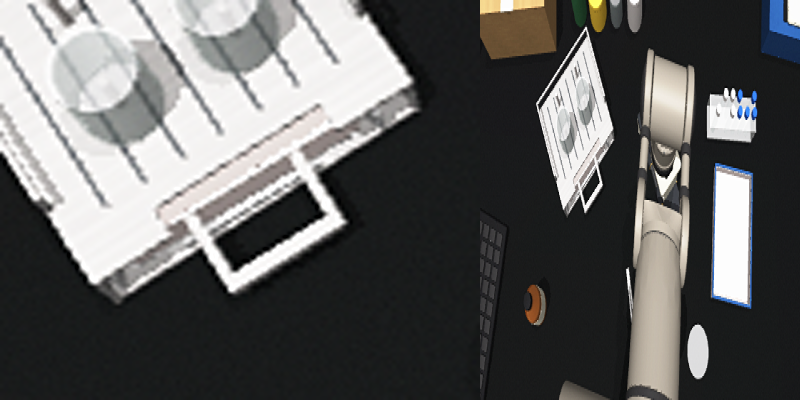

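The top view shows the handle outside the bay from (235,285) to (342,215). The pan is under the deck behind the lip, and the bystanders I can see stand where they were. The arm is clear of everything.

```bash
python3 - <<'E'
from bench import workorder
print(workorder.sign_off())
E
```

```text
the job is handed in; nothing more can be done
None
```

The tray is back in the bay: I pushed it in until it met the rear stop (about 7 N at most), let it down onto the ledges behind the lip, let go and handed the job in at about 17 s; the flask was hidden by the arm in the last picture, so I couldn't confirm it by eye.

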